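# Line the catch tray and hold the hook bin at the mark

### The job

The bin of rusty slate hooks is to be inspected tipped, over a clean catch plate. Pick up the blue-grey zinc offcut and lay it (do not drop it) flat on the floor of the catch tray in front of the bin's low lip, let go of it, then lift the bin by its orange handle bar until the yellow pointer meets the red mark, and finish while still holding the bin there with the gripper. Never let the bin fall, and leave the red mark and everything else on the bench where it is.

Things in the scene. Friction and masses are not known exactly. Their poses are not given: they have to be found in the camera images.
- zinc: Folded zinc flashing offcut, dark blue-grey plate, 110 (x) x 50 (y) x 5 thick (z) mm, 100 to 170 g, loose, lying flat on the bench. Origin: centre of its underside.
- tray (a point): Centre of the catch tray's black floor, 5 mm above the bench. Axes: x along the bin's hinge, y from bin to tray, z up. Inside 200 (x) x 125 (y) mm; dark steel walls 3 mm thick rise 10 mm above the floor; fixed to a green base plate. The resting bin stands at y -85 (hinge) to -235 mm from here, its walls reaching 80 mm above the bench.
- bin: Open steel bin 200 (x) x 150 (y) x 45 (z) mm, 0.6 to 1.1 kg; the hooks cling to its floor. Origin: on the hinge axis, mid lipped edge, 35 mm above the bench; x along the hinge, y to the tray, z up when level. Lifting the handle (-y) side turns it about its own -x axis, from level (at rest) to at most 1.1 rad. It swings freely and falls back if let go; lifting takes 2 to 5 N at the handle.
- handle (a point): Middle of the handle: orange round bar, 12 mm thick, 110 mm long, parallel to the hinge, at (0, -222, 60) mm in the bin's frame: 95 mm above the bench at rest. 66 mm clear of the bin's wall, carried by thin stays 52 mm either side of its middle. It moves on an arc about the hinge and can turn between the fingers.
- pointer (a point): Tip of the bin's yellow pointer, at (114, -175, 0) mm in the bin's frame, at the far (+x) end of the bin. It swings with the bin.
- mark (a point): The point where the pointer tip must come: at the red tab on the white quadrant arc beside the pointer, on the same circle about the hinge (radius 175 mm). The tab stands at an angle of 0.3 to 0.7 rad above level and stays put by friction.
- slate: Slate tile 150 x 100 x 6 mm, lying loose; bystander. Origin: centre of its underside.
- mallet: Rubber-faced mallet lying on the bench, about 260 mm long, head 60 mm thick and 104 mm wide; bystander. Origin: near its middle, on the bench.
- puck: Red magnet puck, 52 mm across, 18 mm high; bystander. Origin: centre of its underside.
- hook_a: Loose rusty slate hook of 5 mm wire, 95 mm long; bystander.
- hook_b: Another loose rusty slate hook, same as hook_a; bystander.
- nail_tin: Blue tin of nails, 60 mm across, 45 mm high; bystander. Origin: centre of its underside.
There are look-alikes about, which are no part of the job. Leave any green look-alike of the zinc alone.

How it is judged:
On the way, in this order (a step that is already met when the one before it is completed fails the run):
1. the zinc offcut lies flat on the catch tray's floor, let go (x of zinc in the frame of tray between -0.08 and 0.08 m and y of zinc in the frame of tray between -0.042 and 0.042 m and z of zinc in the frame of tray below 0.004 m and angle between zinc's own z axis and vertical below 0.06 rad and contact force between zinc and the fingers below 0.05 N), for 0.3 s.
2. the bin is held by the fingers with its pointer at the red mark (distance between pointer and mark below 0.01 m and angular speed of bin below 0.1 rad/s and contact force between bin and the fingers above 0.8 N), for 0.3 s.
At the end, for the whole second after the job is handed in: The zinc offcut lies flat on the tray's floor (within 4 mm in height and 0.06 rad), untouched by the fingers, and the fingers still hold the bin still (pushing on it with more than 0.8 N) with the pointer tip within 10 mm of the red mark's point (all of step 1 and all of step 2); the arm keeps its last pose, push and grip.
It fails at once if the bin is let fall or swung violently (faster than 2.5 rad/s) (angular speed of bin above 2.5 rad/s).
It fails at once if the red mark is pushed along by more than 8 mm (distance of mark from where it was at the start of the episode above 0.008 m).
It fails at once if the zinc offcut is dropped into the tray from more than 20 mm (horizontal distance between zinc and tray below 0.1 m and z of zinc in the frame of tray above 0.02 m and contact force between zinc and the fingers below 0.01 N).
It fails at once if a bystander moved by more than 30 mm (distance of any of slate, mallet, puck, hook_a, hook_b, nail_tin from where it was at the start of the episode above 0.03 m).
It also fails if it takes over 61 s, if anything falls off the work surface, if the arm or the gripper's body presses on something with over 40 N, if the wrist force passes 120 N, or if a joint passes its speed limit or range.

### The arm

A 6-joint arm with a two-finger parallel gripper is mounted at the origin on the work surface. World frame = base frame: x ahead of the robot, y to its left, z up, the work surface at z = 0. Lengths are in m, angles in rad, forces in N, time in s.
With the tool pointing down it reaches from about 0.35 to 0.975 m from the base axis. Payload 4.9 kg.
Tool frame: the origin (TCP) lies at the very end of the fingers, on their centre line; the grasp point (between the pads) lies 19 mm behind it (manip.grip_depth is the distance from the TCP to the grasp point, in m); z points along the fingers, x is the direction in which the jaws open and shut, and the axes are right-handed (so a half turn about z gives the same grasp; the last joint's range is limited). The gripper opens to 85 mm and grips with 20 to 120 N. Pads are 22 mm wide; open, the fingers measure 114 mm over their backs; the gripper's body (76 mm by 85 mm) begins 54 mm behind the grasp point. The pads swing forward as they close: fully open they stand 13 mm farther back than shut.
Start: joints at [-1.356, 0.053, 1.613, -0, 1.476, -0.119], TCP at [0.205, -0.59, 0.231] pointing down, gripper open.
Joint ranges: [-3.01, 3.01], [-1.01, 2.22], [0.06, 2.58], [-1.02, 4.17], [0.09, 2.62], [-3.14, 3.14]. Speed limits (rad/s): [2.57, 2.57, 3.14, 3.14, 3.14, 3.14].

### API

Orientations are given as a unit quaternion [w, x, y, z].
In Python, from plant import manip gives the robot as it stands. The module is installed in compiled form; this text tells all that it offers.
- The arm moves only by the shell command python3 -m crank 'ROWS' [OPENING]. ROWS is JSON, a list of rows, each a list of 4 numbers: the shift along the tool's x, y, z in cm, then the turn about the tool's z in units of 6 degrees (1.0 is 6 degrees). A call has 1 to 10 rows; each row shifts and turns the commanded pose from where the row before left it, along the tool's axes as they then stand; what a row does not reach is not made up. A row lasts 1/12 s, in which the tool goes at most 41.7 mm and 7.16 degrees, less where a joint would pass 70% of its speed; a pose out of reach is approached as far as the arm can. A call with a gripper value outside its range is refused whole. OPENING is the opening, from 0 (shut) to 1 (fully open), set as the call begins (- or left out, the last holds). The fingers move at their own pace and stop on an object; the grip force is fixed at half the most. Time passes only in rows, so rows that do not move let the fingers close. It gives the time, the measured TCP pose, the force and the opening at its end, in the units of the state.
- manip.state(): the state, without advancing time (a new reading comes with each control period).
- manip.grab_frame(name): name is "scene" or "top" or "wrist"; returns a dict with "img" (480x640x3 uint8, red, green, blue), "intrinsics" (3x3 intrinsics, pixels), "position" and "orientation" of the camera in the world. Camera axes: x right, y up, looking along -z (the intrinsics and any distortion apply to the point x, -y, -z); pixel columns grow to the right and rows downward; lengths in m; the calibration is good to about 2 mm. A picture is of the moment at which its call begins. There is no depth.
- manip.job_done(): hands the job in, once; it reports no verdict.
The state is a dict: "time": time; "joint_pos": joint angles; "joint_vel": joint speeds; "joint_efforts": joint torques, N m; "tool_pos": TCP position; "tool_rot": TCP orientation; "contact_force": force on the tool from outside, world axes, zero at the start; "ft_torque": the same for the moment, N m; "gripper_width": opening from 0.0 (shut) to 1.0 (fully open).
Only numpy, scipy, OpenCV 4.12 (cv2) and the standard library are available. Lean on these libraries where they do the work, as an engineer would, in place of code of your own. Each camera call takes 0.05 s, during which the arm holds its last target.

## Working session

There is one attempt and no reset: what is moved stays moved. The work goes in short steps, Python scripts to look and compute and a shell command to move; the robot and the scene stay as the last step left them, time stands still between calls to the robot, and variables do not carry over. Pictures are saved under pics/ and viewed, and the job is handed in when it is done.

```bash
mkdir -p pics; cat > h.py <<'E'
import numpy as np, cv2, json
from plant import manip
from scipy.spatial.transform import Rotation as R
def grab(name,save=None):
    f=manip.grab_frame(name)
    if save: cv2.imwrite('pics/'+save,f['img'][:,:,::-1])
    return f
def rot(q): return R.from_quat([q[1],q[2],q[3],q[0]]).as_matrix()
def ray(f,u,v):
    K=np.array(f['intrinsics']);d=np.linalg.inv(K)@np.array([u,v,1.])
    d=np.array([d[0],-d[1],-d[2]])
    return np.array(f['position']),rot(f['orientation'])@d
def onz(f,u,v,z):
    p,d=ray(f,u,v); return p+d*(z-p[2])/d[2]
def proj(f,P):
    c=rot(f['orientation']).T@(np.array(P)-np.array(f['position']))
    x=np.array(f['intrinsics'])@np.array([c[0],-c[1],-c[2]]); return x[:2]/x[2]
def tri(f1,a,f2,b):
    p,d=ray(f1,*a);q,e=ray(f2,*b)
    s=np.linalg.lstsq(np.c_[d,-e],q-p,rcond=None)[0]
    A=p+d*s[0];B=q+e*s[1]; return (A+B)/2,np.linalg.norm(A-B)
E
python3 - <<'E'
from h import *
for n in ['scene','top','wrist']:
    f=grab(n,n+'0.png'); print(n,{k:(v if k!='img' else v.shape) for k,v in f.items()})
print(manip.state())
E
```

```text
scene {'img': (480, 640, 3), 'intrinsics': array([[468.79650572,   0.        , 316.89326377],
       [  0.        , 468.79650572, 239.99423679],
       [  0.        ,   0.        ,   1.        ]]), 'position': array([1.15435991, 0.62853739, 0.79346896]), 'orientation': array([0.31143408, 0.15994414, 0.41127996, 0.84159104])}
top {'img': (480, 640, 3), 'intrinsics': array([[483.24520302,   0.        , 316.73378973],
       [  0.        , 483.24520302, 229.83723703],
       [  0.        ,   0.        ,   1.        ]]), 'position': array([ 0.3362937 , -0.04892044,  1.31948681]), 'orientation': array([ 0.71496875,  0.05551545, -0.06181404, -0.69420223])}
wrist {'img': (480, 640, 3), 'intrinsics': array([[396.3657731 ,   0.        , 318.54715759],
       [  0.        , 396.3657731 , 243.54514674],
       [  0.        ,   0.        ,   1.        ]]), 'position': array([ 0.27864495, -0.56413078,  0.37100818]), 'orientation': array([ 0.80488962, -0.12568622,  0.09001672, -0.57293339])}
{'time': 0.15, 'joint_pos': array([-1.35601091e+00,  5.32411435e-02,  1.61396058e+00, -8.78047028e-06,
        1.47602191e+00, -1.18986103e-01]), 'joint_vel': array([-9.59315609e-05, -1.62185523e-03, -3.18667166e-03,  1.25575657e-03,
        4.61317660e-04,  7.30401089e-05]), 'joint_efforts': array([-8.47817176e-06, -3.94240737e+01, -3.70722485e+01, -1.64180092e-04,
        4.66402533e-03,  1.20912142e-05]), 'tool_pos': array([ 0.20465763, -0.59002904,  0.23033393]), 'tool_rot': array([-5.45132939e-04,  8.14741872e-01, -5.79823263e-01, -6.06526751e-04]), 'contact_force': array([-0.03081642,  0.18087523,  0.14713747]), 'ft_torque': array([-0.03812688,  0.03991788, -0.04763461]), 'gripper_width': 0.9989233746784032}
```

View pics/scene0.png

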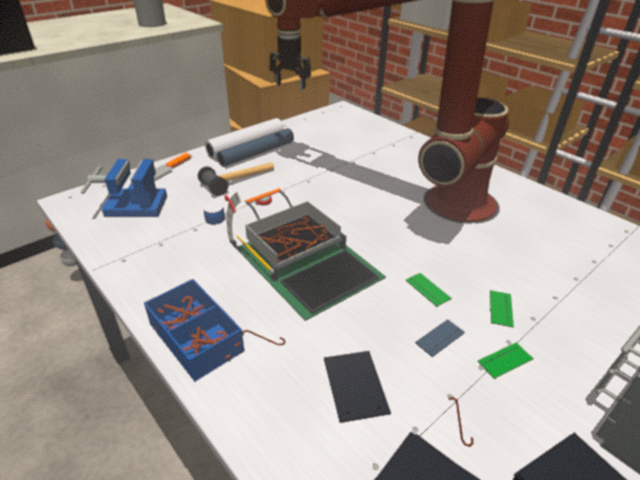

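View pics/top0.png

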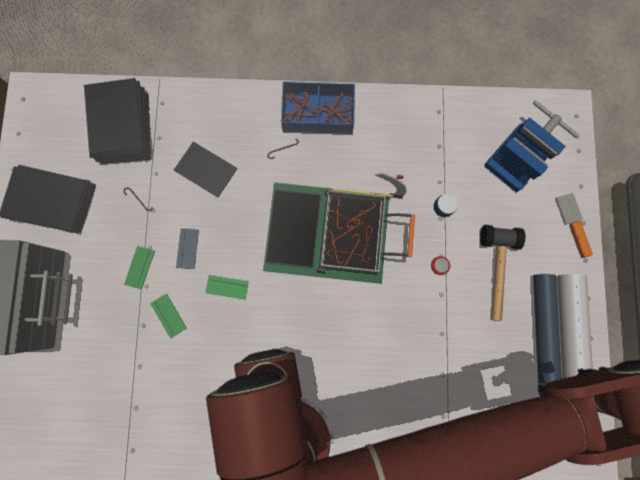

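View pics/wrist0.png

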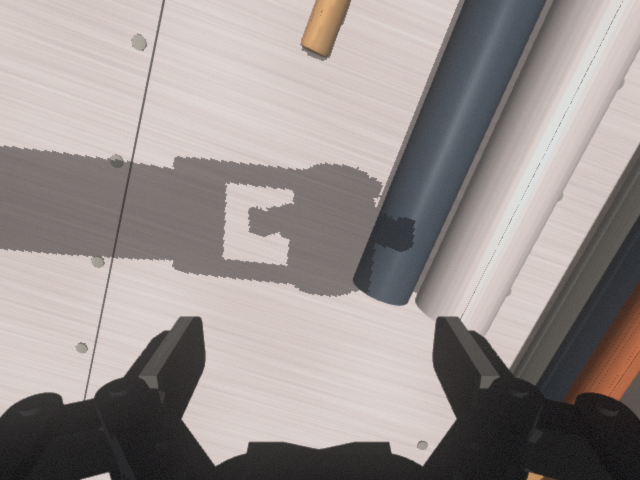

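Zinc candidates in the top view: the blue-grey plate at (187,248), and green ones at (139,267), (168,316) and (227,288). The one at (187,248) fits, being blue-grey. I'll measure it and confirm with a crop.

```bash
python3 - <<'E'
from h import *
f=grab('top');g=grab('scene')
im=f['img'];hsv=cv2.cvtColor(im,cv2.COLOR_RGB2HSV)
def comp(m,x0,y0,x1,y1):
    k=np.zeros_like(m);k[y0:y1,x0:x1]=m[y0:y1,x0:x1]
    c=max(cv2.findContours(k,cv2.RETR_EXTERNAL,cv2.CHAIN_APPROX_NONE)[0],key=cv2.contourArea)
    return c
# zinc
m=cv2.inRange(hsv,(95,40,40),(125,255,160)); c=comp(m,165,215,210,280)
r=cv2.minAreaRect(c); b=cv2.boxPoints(r); print('zinc px',r)
P=[onz(f,*p,0.005) for p in b]; print(np.round(P,4), np.round(np.mean(P,0),4),[round(float(np.linalg.norm(P[i]-P[i-1])),4) for i in range(4)])
hs=cv2.cvtColor(g['img'],cv2.COLOR_RGB2HSV)
m=cv2.inRange(hs,(95,40,40),(125,255,160)); c=comp(m,405,310,475,365)
r=cv2.minAreaRect(c);P=[onz(g,*p,0.005) for p in cv2.boxPoints(cv2.minAreaRect(c))];M=cv2.moments(c);print('scene zinc',onz(g,M['m10']/M['m00'],M['m01']/M['m00'],.005))
# green base
m=cv2.inRange(hsv,(60,60,30),(85,255,140)); 
c=comp(m,255,170,400,290)
r=cv2.minAreaRect(c);b=cv2.boxPoints(r);print('green',r);print(np.round([onz(f,*p,0.003) for p in b],4))
# handle
m=cv2.inRange(hsv,(5,150,150),(18,255,255));c=comp(m,395,200,425,265);r=cv2.minAreaRect(c);b=cv2.boxPoints(r);print('handle',r,np.round(onz(f,*r[0],.095),4));print(np.round([onz(f,*p,.095) for p in b],4))
a=im[170:300,110:430];cv2.imwrite('pics/c1.png',cv2.resize(a[:,:,::-1],None,fx=2.5,fy=2.5,interpolation=cv2.INTER_CUBIC))
a=g['img'][170:320,190:400];cv2.imwrite('pics/c2.png',cv2.resize(a[:,:,::-1],None,fx=3.8,fy=3.8,interpolation=cv2.INTER_CUBIC))
E
```

```text
Traceback (most recent call last):
ValueError: max() iterable argument is empty
```

```bash
cat > m.py <<'E'
from h import *
f=grab('top');g=grab('scene')
im=f['img'];hsv=cv2.cvtColor(im,cv2.COLOR_RGB2HSV)
hs=cv2.cvtColor(g['img'],cv2.COLOR_RGB2HSV)
print(hsv[248,187],hs[338,440],hsv[235,410],hsv[270,315])
a=im[170:300,110:430];cv2.imwrite('pics/c1.png',cv2.resize(a[:,:,::-1],None,fx=2.5,fy=2.5,interpolation=cv2.INTER_CUBIC))
a=g['img'][170:320,190:400];cv2.imwrite('pics/c2.png',cv2.resize(a[:,:,::-1],None,fx=3.8,fy=3.8,interpolation=cv2.INTER_CUBIC))
def comp(m,x0,y0,x1,y1):
    k=np.zeros_like(m);k[y0:y1,x0:x1]=m[y0:y1,x0:x1]
    return max(cv2.findContours(k,cv2.RETR_EXTERNAL,cv2.CHAIN_APPROX_NONE)[0],key=cv2.contourArea)
m=cv2.inRange(hsv,(95,30,40),(130,255,170)); c=comp(m,165,215,210,280)
r=cv2.minAreaRect(c); b=cv2.boxPoints(r); print('zinc px',r)
P=[onz(f,*p,0.005) for p in b]; print(np.round(P,4), np.round(np.mean(P,0),4),[round(float(np.linalg.norm(P[i]-P[i-1])),4) for i in range(4)])
m=cv2.inRange(hs,(95,30,40),(130,255,170)); c=comp(m,405,310,475,365)
M=cv2.moments(c);print('scene zinc',onz(g,M['m10']/M['m00'],M['m01']/M['m00'],.005))
m=cv2.inRange(hsv,(60,60,30),(85,255,140)); 
c=comp(m,255,170,400,290)
r=cv2.minAreaRect(c);b=cv2.boxPoints(r);print('green',r);print(np.round([onz(f,*p,0.003) for p in b],4))
m=cv2.inRange(hsv,(5,150,150),(18,255,255));c=comp(m,395,200,425,265);r=cv2.minAreaRect(c);b=cv2.boxPoints(r);print('handle',r,np.round(onz(f,*r[0],.095),4));print(np.round([onz(f,*p,.095) for p in b],4))
E
python3 m.py
```

```text
[108  28 108] [106  59 121] [ 12 189 174] [ 69  87 103]
zinc px ((186.25001525878906, 246.75003051757812), (2.8284268379211426, 2.1213202476501465), 45.0)
[[0.4997 0.3025 0.005 ]
 [0.5039 0.2988 0.005 ]
 [0.4986 0.2929 0.005 ]
 [0.4943 0.2967 0.005 ]] [0.4991 0.2977 0.005 ] [0.0079, 0.0057, 0.0079, 0.0057]
scene zinc [0.49959006 0.29763918 0.005     ]
green ((327.0004577636719, 232.7454833984375), (118.04512023925781, 87.87863159179688), 6.225828647613525)
[[ 0.4419  0.0839  0.003 ]
 [ 0.6876  0.0687  0.003 ]
 [ 0.661  -0.2611  0.003 ]
 [ 0.4166 -0.236   0.003 ]]
handle ((410.8441162109375, 235.02645874023438), (3.374645709991455, 40.265663146972656), 4.39870548248291) [ 0.5356 -0.2991  0.095 ]
[[ 0.4838 -0.2907  0.095 ]
 [ 0.5885 -0.299   0.095 ]
 [ 0.5881 -0.3077  0.095 ]
 [ 0.4834 -0.2993  0.095 ]]
```

```bash
cat >> m.py <<'E'
print('----')
m=cv2.inRange(hsv,(95,12,40),(130,255,140)); c=comp(m,165,215,210,280)
r=cv2.minAreaRect(c); b=cv2.boxPoints(r); print('zinc px',r)
P=[onz(f,*p,0.005) for p in b]; print(np.round(P,4), np.round(np.mean(P,0),4),[round(float(np.linalg.norm(P[i]-P[i-1])),4) for i in range(4)])
print(im[229,295],im[229,270])
gr=im.max(2); m=(gr<75).astype(np.uint8)*255
c=comp(m,262,180,325,285);r=cv2.minAreaRect(c);b=cv2.boxPoints(r);print('tray',r);P=[onz(f,*p,.010) for p in b];print(np.round(P,4),np.round(np.mean(P,0),4))
m=cv2.inRange(hsv,(20,100,100),(35,255,255));ys,xs=np.where(m[180:205,320:400]);print('yellow',len(xs),xs.min()+320,xs.max()+320,ys[xs==xs.max()]+180,ys[xs==xs.min()]+180)
for n,h,box in(('top',hsv,(375,165,420,205)),('scene',hs,(215,185,245,250))):
    for lab,lo,hi in(('red',(170,120,80),(180,255,255)),('red2',(0,150,80),(4,255,255)),('yel',(20,100,100),(35,255,255))):
        m=cv2.inRange(h,lo,hi);x0,y0,x1,y1=box;ys,xs=np.where(m[y0:y1,x0:x1]);
        if len(xs):print(n,lab,len(xs),xs.mean()+x0,ys.mean()+y0,xs.min()+x0,xs.max()+x0,ys.min()+y0,ys.max()+y0)
E
python3 m.py | sed -n '/----/,$p'
```

```text
----
zinc px ((186.9129638671875, 248.48974609375), (17.46776580810547, 39.083396911621094), 6.709836959838867)
[[0.4433 0.3215 0.005 ]
 [0.5504 0.3172 0.005 ]
 [0.5462 0.2692 0.005 ]
 [0.4392 0.2742 0.005 ]] [0.4948 0.2956 0.005 ] [0.0475, 0.1072, 0.0482, 0.1071]
[51 50 46] [70 72 69]
tray ((293.1301574707031, 228.51370239257812), (47.36986541748047, 73.43638610839844), 6.009006023406982)
[[ 0.4618  0.0783  0.01  ]
 [ 0.6661  0.0663  0.01  ]
 [ 0.656  -0.0652  0.01  ]
 [ 0.4521 -0.0499  0.01  ]] [0.559  0.0074 0.01  ]
yellow 87 333 392 [195 196] [189]
top red2 8 399.5 176.5 398 401 176 177
top yel 29 384.6896551724138 194.86206896551724 375 392 194 196
scene red2 21 229.71428571428572 202.28571428571428 226 233 196 209
scene yel 17 241.05882352941177 239.76470588235293 237 244 236 244
```

View pics/c1.png

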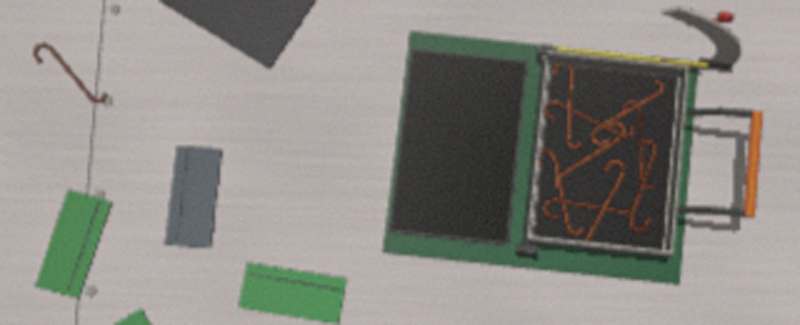

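View pics/c2.png

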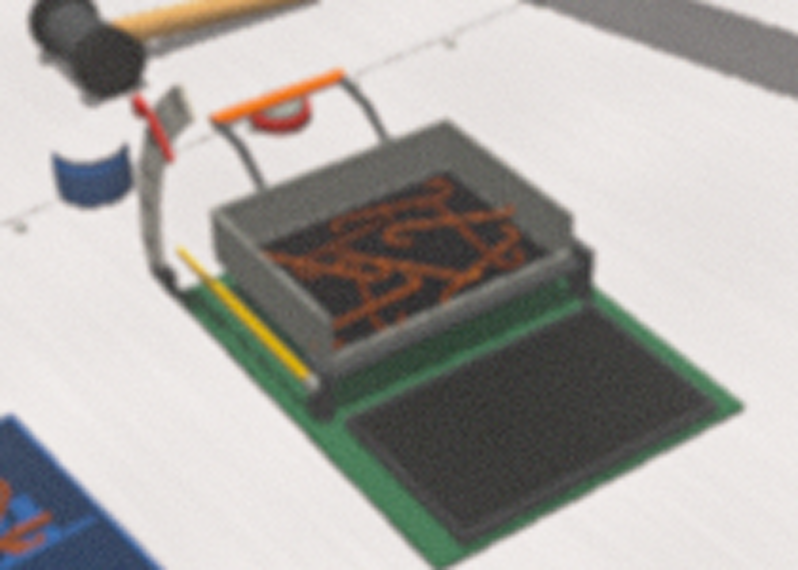

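```bash
cat > d.py <<'E'
from h import *
import sys
def delta(t,yaw=None):
    s=manip.state();T=rot(s['tool_rot']);p=s['tool_pos']
    print('pos',np.round(p,4),'xaxis yaw deg',round(np.degrees(np.arctan2(T[1,0],T[0,0])),2),'z',np.round(T[:,2],3),'F',np.round(s['contact_force'],1),'w',round(s['gripper_width'],3),'j',np.round(s['joint_pos'],2),'t',round(s['time'],2))
    if t is not None: print('delta tool cm',np.round(T.T@(np.array(t)-p)*100,2))
if __name__=='__main__':
    delta([float(a) for a in sys.argv[1:4]] if len(sys.argv)>3 else None)
E
python3 d.py .495 .2956 .15
python3 - <<'E'
from h import *
f=grab('top');g=grab('scene')
y=np.radians(-4.3);ex=np.array([np.cos(y),np.sin(y),0]);ey=np.array([-np.sin(y),np.cos(y),0]);ez=np.array([0,0,1.])
tray=np.array([.559,.0074,.005]);hinge=tray-.085*ey;hinge[2]=.035
print('handle',hinge-.222*ey+.06*ez,'ptr',hinge+.114*ex-.175*ey)
ptr=hinge+.114*ex-.175*ey;print(proj(f,ptr),proj(g,ptr)); print('handle px',proj(f,hinge-.222*ey+.06*ez),proj(g,hinge-.222*ey+.06*ez))
P,e=tri(f,(399.5,176.5),g,(229.7,202.3));q=P-hinge;print('red tri',P,e,'bin',q@ex,q@ey,q@ez,np.hypot(q@ey,q@ez),np.arctan2(q@ez,-q@ey))
for x in (.114,.12,.126,.132):
  for n,F,pts in(('top',f,[(398,176),(399.5,176.5),(401,177)]),('scene',g,[(226,196),(229.7,202.3),(233,209)])):
    for p in pts:
      o,d=ray(F,*p);s=((hinge+x*ex-o)@ex)/(d@ex);q=o+s*d-hinge
      print(x,n,p,'r',round(np.hypot(q@ey,q@ez),4),'ang',round(np.arctan2(q@ez,-q@ey),3))
for n,F,box in(('t',f,(370,160,420,205)),('s',g,(215,185,250,250))):
  x0,y0,x1,y1=box;cv2.imwrite(f'pics/mk_{n}.png',cv2.resize(F['img'][y0:y1,x0:x1,::-1],None,fx=9,fy=9,interpolation=cv2.INTER_CUBIC))
E
```

```text
pos [ 0.2048 -0.5904  0.2312] xaxis yaw deg -70.87 z [-0.  0. -1.] F [0.8 0.3 1. ] w 1.0 j [-1.36  0.05  1.61 -0.    1.48 -0.12] t 0.45
delta tool cm [-74.2  -56.45   8.13]
handle [ 0.53598153 -0.29873584  0.095     ] ptr [ 0.65318464 -0.26041571  0.035     ]
[392.08287881 195.4968945 ] [236.64563641 235.52855427]
handle px [410.69689732 234.86933889] [262.69424632 195.52700201]
red tri [ 0.6697761  -0.25623234  0.15133361] 0.010178960227163981 bin 0.1302311001952973 -0.169584399517383 0.11633360957963992 0.20565110570453896 0.6012628985023705
0.114 top (398, 176) r 0.245 ang 0.87
0.114 top (399.5, 176.5) r 0.2455 ang 0.85
0.114 top (401, 177) r 0.2461 ang 0.831
0.114 scene (226, 196) r 0.2364 ang 0.463
0.114 scene (229.7, 202.3) r 0.216 ang 0.459
0.114 scene (233, 209) r 0.197 ang 0.436
0.12 top (398, 176) r 0.2323 ang 0.805
0.12 top (399.5, 176.5) r 0.2332 ang 0.784
0.12 top (401, 177) r 0.2341 ang 0.763
0.12 scene (226, 196) r 0.229 ang 0.525
0.12 scene (229.7, 202.3) r 0.2088 ang 0.526
0.12 scene (233, 209) r 0.1899 ang 0.51
0.126 top (398, 176) r 0.2207 ang 0.733
0.126 top (399.5, 176.5) r 0.2219 ang 0.71
0.126 top (401, 177) r 0.2233 ang 0.688
0.126 scene (226, 196) r 0.2225 ang 0.59
0.126 scene (229.7, 202.3) r 0.2027 ang 0.598
0.126 scene (233, 209) r 0.1838 ang 0.588
0.132 top (398, 176) r 0.2104 ang 0.653
0.132 top (399.5, 176.5) r 0.2121 ang 0.63
0.132 top (401, 177) r 0.2138 ang 0.607
0.132 scene (226, 196) r 0.217 ang 0.659
0.132 scene (229.7, 202.3) r 0.1976 ang 0.674
0.132 scene (233, 209) r 0.1789 ang 0.672
```

```bash
python3 -c "
import cv2,numpy as np
a=cv2.imread('pics/mk_t.png');b=cv2.imread('pics/mk_s.png');print(a.shape,b.shape)
c=np.zeros((590,800,3),'uint8');c[:a.shape[0],:a.shape[1]]=a;c[:585,460:775]=b;cv2.imwrite('pics/mk.png',c)"
```

```text
(405, 450, 3) (585, 315, 3)
```

View pics/mk.png

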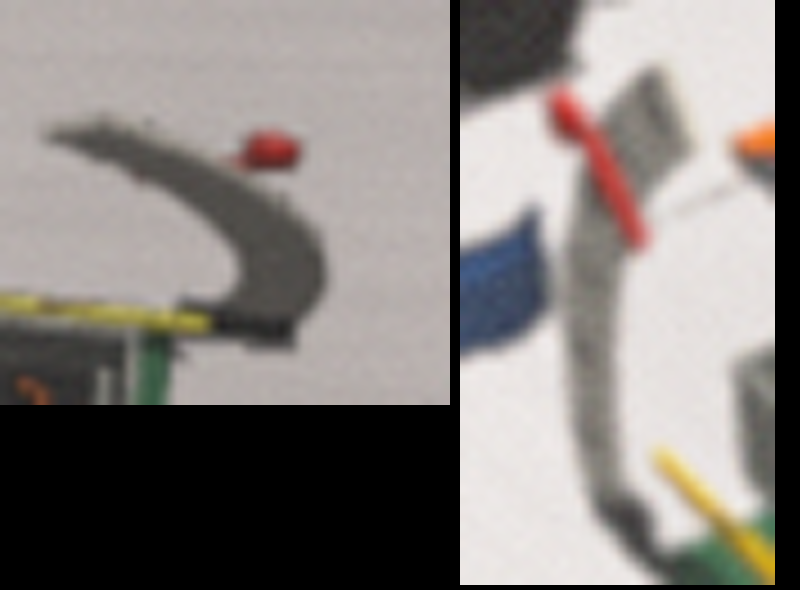

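```bash
python3 -m crank '[[0,0,0,1.1],[0,0,0,1.1],[0,0,0,1.1],[0,0,0,0.28]]' 0.75; python3 d.py .495 .2956 .10
```

```text
time: 0.88
tool_pos: [0.2048, -0.5905, 0.2313]
tool_rot: [0.0, -0.691, 0.723, -0.0]
contact_force: [0.5, 0.3, 0.4]
gripper_width: 0.752
pos [ 0.2048 -0.5905  0.2313] xaxis yaw deg -92.6 z [ 0. -0. -1.] F [0.5 0.3 0.4] w 0.752 j [-1.36  0.05  1.61  0.    1.48  0.26] t 0.88
delta tool cm [-89.83 -24.97  13.13]
```

```bash
python3 -m crank '[[-3,-2,0,0],[-3.5,-2,0,0],[-3.5,-2,0,0],[-3.5,-2,0,0],[-3.5,-2,0,0],[-3.5,-2,0,0],[-3.5,-2,0,0],[-3.5,-2,0,0],[-3.5,-2,0,0],[-3.5,-2,0,0]]'; python3 -m crank '[[-3.8,-0.4,0,0],[-3.8,-0.4,0,0],[-3.8,-0.4,0,0],[-3.8,-0.4,0,0],[-3.8,-0.4,0,0],[-3.8,-0.4,0,0],[-3.8,-0.4,0,0],[-3.8,-0.4,0,0],[-3.8,-0.4,0,0],[-3.8,-0.4,0,0]]'; python3 d.py .495 .2956 .10
```

```text
time: 1.72
tool_pos: [0.4195, -0.2522, 0.2317]
tool_rot: [0.0, -0.692, 0.722, -0.001]
contact_force: [1.4, 0.4, -0.0]
gripper_width: 0.747
time: 2.55
tool_pos: [0.4743, 0.1261, 0.2317]
tool_rot: [0.0, -0.693, 0.721, -0.0]
contact_force: [0.8, -0.1, 0.4]
gripper_width: 0.747
pos [0.4743 0.1261 0.2317] xaxis yaw deg -92.34 z [ 0.001  0.    -1.   ] F [ 0.8 -0.1  0.4] w 0.747 j [ 0.11 -0.28  1.92 -0.    1.5   1.72] t 2.55
delta tool cm [-17.02  -1.36  13.18]
```

```bash
python3 -m crank '[[-3.6,-0.3,0,0],[-3.6,-0.3,1,0],[-3.4,-0.3,2,0],[-3.2,-0.3,2,0],[-2.0,-0.2,2,0],[-1,0,2,0],[0,0,2,0],[0,0,0,0],[0,0,0,0]]'; python3 - <<'E'
from h import *
from d import delta
w=grab('wrist','w1.png');delta([.495,.2956,.02])
hsv=cv2.cvtColor(w['img'],cv2.COLOR_RGB2HSV);print(hsv[240,320])
E
```

```text
time: 3.3
tool_pos: [0.4943, 0.291, 0.1201]
tool_rot: [-0.001, -0.693, 0.721, 0.001]
contact_force: [-0.3, 0.6, 0.4]
gripper_width: 0.75
pos [0.4954 0.2913 0.1219] xaxis yaw deg -92.36 z [ 0.  0. -1.] F [-0.1 -0.   0.8] w 0.749 j [ 0.4   0.03  1.83 -0.    1.29  2.01] t 3.35
delta tool cm [-0.43  0.06 10.19]
[108  39  66]
```

View pics/w1.png

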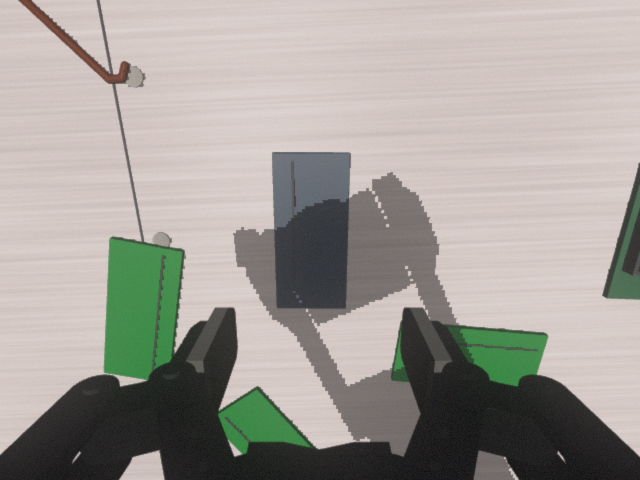

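The wrist view shows the blue-grey plate, with corners (272,153), (350,153), (347,308) and (278,308). Green look-alikes stand on both sides of it.

```bash
python3 - <<'E'
from h import *
from d import delta
w=grab('wrist')
P=[onz(w,*p,.005) for p in ((272,153),(350,153),(347,308),(278,308))];c=np.mean(P,0)
print(np.round(P,4),c,np.degrees(np.arctan2(*(P[0]-P[3])[1::-1])),np.degrees(np.arctan2(*(P[1]-P[2])[1::-1])))
for p in((184,250),(175,375),(110,238),(405,325),(392,378),(257,388)): print('green',p,np.round(onz(w,*p,.005),4))
delta([c[0],c[1],.02])
E
```

```text
[[0.5528 0.3187 0.005 ]
 [0.5507 0.2691 0.005 ]
 [0.4415 0.2732 0.005 ]
 [0.4436 0.3228 0.005 ]] [0.49714913 0.29594785 0.005     ] -2.1737089373812757 -2.1329606445598546
green (184, 250) [0.4903 0.384  0.005 ]
green (175, 375) [0.3904 0.4055 0.005 ]
green (110, 238) [0.501 0.433 0.005]
green (405, 325) [0.426  0.2311 0.005 ]
green (392, 378) [0.3807 0.2399 0.005 ]
green (257, 388) [0.376 0.344 0.005]
pos [0.4961 0.2914 0.1229] xaxis yaw deg -92.38 z [ 0.002  0.001 -1.   ] F [ 0.3  0.4 -0.5] w 0.75 j [ 0.4   0.03  1.83 -0.    1.29  2.01] t 3.4
delta tool cm [-0.45 -0.06 10.29]
```

```bash
python3 -m crank '[[-0.4,-0.1,2,0],[0,0,2.5,0],[0,0,2.5,0],[0,0,1.5,0],[0,0,1,0],[0,0,0,0],[0,0,0,0],[0,0,0,0]]'; python3 - <<'E'
from h import *
from d import delta
grab('wrist','w2.png');delta([.4972,.296,.005])
E
```

```text
time: 4.07
tool_pos: [0.498, 0.2958, 0.0285]
tool_rot: [0.002, -0.692, 0.722, -0.001]
contact_force: [0.5, 0.2, 0.5]
gripper_width: 0.754
pos [0.498  0.2959 0.0285] xaxis yaw deg -92.36 z [ 0.003  0.002 -1.   ] F [-0.3  0.7 -0.2] w 0.752 j [0.41 0.15 1.87 0.   1.12 2.02] t 4.12
delta tool cm [-0.01  0.09  2.35]
```

View pics/w2.png

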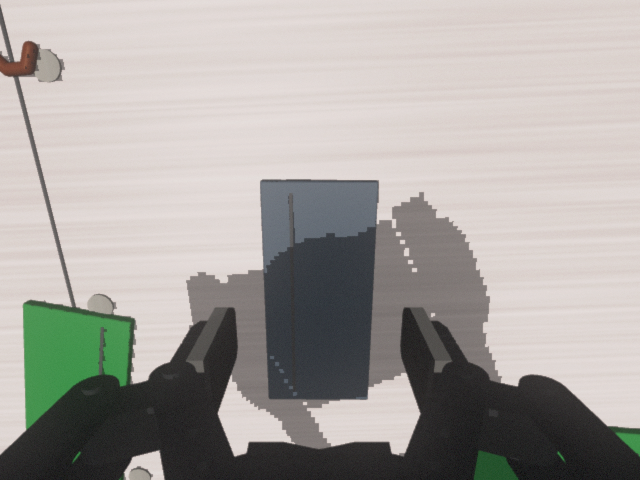

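Centred, with both fingers clear of the green plates. Next I descend gently until contact.

```bash
python3 -m crank '[[0,0,1,0],[0,0,0.8,0],[0,0,0.3,0],[0,0,0,0],[0,0,0,0]]'; python3 -m crank '[[0,0,0.2,0],[0,0,0,0],[0,0,0,0]]';  python3 -m crank '[[0,0,0.2,0],[0,0,0,0],[0,0,0,0]]'
```

```text
time: 4.53
tool_pos: [0.4959, 0.2951, 0.0046]
tool_rot: [-0.001, -0.692, 0.721, 0.0]
contact_force: [-0.4, -0.2, -0.2]
gripper_width: 0.748
time: 4.78
tool_pos: [0.4965, 0.2953, 0.0034]
tool_rot: [0.0, -0.692, 0.721, -0.0]
contact_force: [0.7, 0.2, -0.8]
gripper_width: 0.756
time: 5.03
tool_pos: [0.4964, 0.2953, 0.0013]
tool_rot: [-0.0, -0.692, 0.721, 0.0]
contact_force: [0.3, 0.1, -0.3]
gripper_width: 0.752
```

```bash
for i in 1; do python3 -m crank '[[0,0,0.2,0],[0,0,0,0],[0,0,0,0]]';  python3 -m crank '[[0,0,0.2,0],[0,0,0,0],[0,0,0,0]]'; done; python3 - <<'E'
from h import *
grab('wrist','w3.png');f=grab('scene');cv2.imwrite('pics/s3.png',cv2.resize(f['img'][270:390,380:540,::-1],None,fx=5,fy=5,interpolation=cv2.INTER_CUBIC))
E
```

```text
time: 5.28
tool_pos: [0.4963, 0.2952, -0.0009]
tool_rot: [-0.0, -0.692, 0.721, 0.0]
contact_force: [0.3, 0.2, 0.7]
gripper_width: 0.75
time: 5.53
tool_pos: [0.4963, 0.2952, -0.0029]
tool_rot: [-0.0, -0.692, 0.721, 0.0]
contact_force: [-0.1, 0.0, -0.7]
gripper_width: 0.752
```

View pics/w3.png

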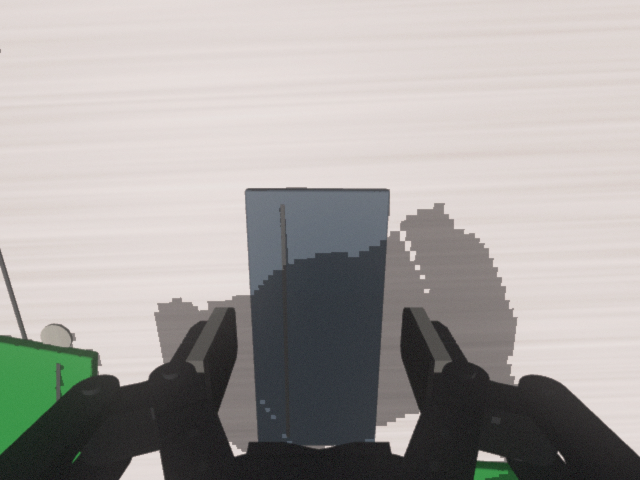

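View pics/s3.png

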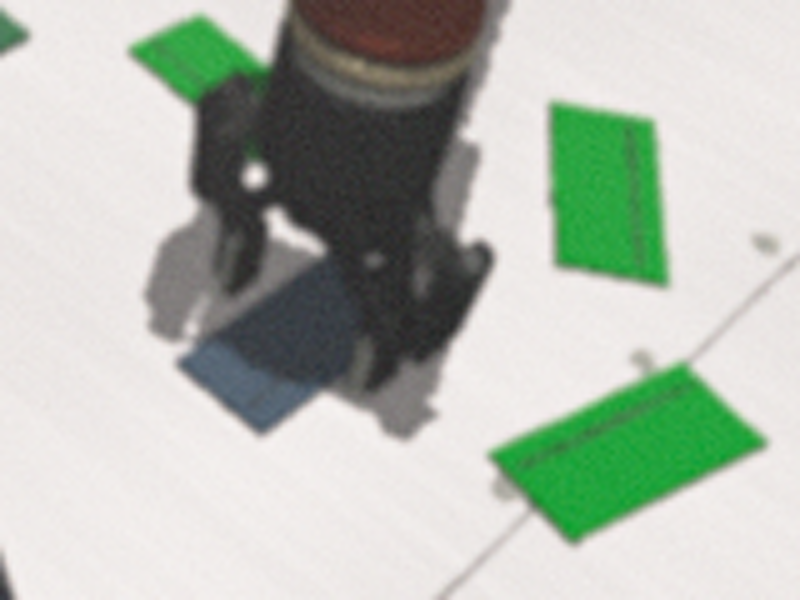

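```bash
python3 -m crank '[[0,0,0,0],[0,0,0,0],[0,0,0.1,0],[0,0,0,0],[0,0,0,0]]' 0.68;  for i in 1; do python3 -m crank '[[0,0,0.1,0],[0,0,0,0],[0,0,0,0]]';python3 -m crank '[[0,0,0.1,0],[0,0,0,0],[0,0,0,0]]';python3 -m crank '[[0,0,0.1,0],[0,0,0,0],[0,0,0,0]]'; done
```

```text
time: 6.05
tool_pos: [0.4963, 0.2952, -0.0038]
tool_rot: [-0.0, -0.692, 0.721, 0.0]
contact_force: [-0.2, -0.7, -0.3]
gripper_width: 0.681
time: 6.3
tool_pos: [0.4966, 0.2953, -0.0046]
tool_rot: [0.0, -0.692, 0.721, -0.0]
contact_force: [1.0, 0.7, 1.2]
gripper_width: 0.682
time: 6.55
tool_pos: [0.4966, 0.2954, -0.0046]
tool_rot: [-0.0, -0.692, 0.721, 0.0]
contact_force: [-2.8, -1.4, 6.7]
gripper_width: 0.683
time: 6.8
tool_pos: [0.4966, 0.2954, -0.0047]
tool_rot: [-0.0, -0.693, 0.721, 0.0]
contact_force: [-6.1, -2.6, 13.2]
gripper_width: 0.679
```

Contact came at TCP z = -4.6 mm. I'll back off about 1 mm above that and close.

```bash
python3 -m crank '[[0,0,-0.35,0],[0,0,0,0],[0,0,0,0]]'; python3 -m crank '[[0,0,0,0],[0,0,0,0],[0,0,0,0],[0,0,0,0],[0,0,0,0],[0,0,0,0],[0,0,0,0],[0,0,0,0]]' 0.4
```

```text
time: 7.05
tool_pos: [0.4965, 0.2953, -0.0032]
tool_rot: [0.0, -0.692, 0.721, -0.0]
contact_force: [0.3, -0.8, -0.1]
gripper_width: 0.683
time: 7.72
tool_pos: [0.497, 0.2956, -0.0024]
tool_rot: [0.001, -0.692, 0.721, -0.0]
contact_force: [-0.9, 0.4, 4.5]
gripper_width: 0.561
```

```bash
python3 -m crank '[[0,0,-0.5,0],[0,0,-1,0],[0,0,-2,0],[0,0,-2,0],[0,0,-2,0],[0,0,-1,0],[0,0,0,0],[0,0,0,0]]'; python3 - <<'E'
from h import *
from d import delta
grab('wrist','w4.png');f=grab('scene');cv2.imwrite('pics/s4.png',cv2.resize(f['img'][270:390,380:540,::-1],None,fx=5,fy=5,interpolation=cv2.INTER_CUBIC));delta([.559,.0074,.10])
E
```

```text
time: 8.38
tool_pos: [0.4965, 0.2953, 0.082]
tool_rot: [0.0, -0.692, 0.722, -0.0]
contact_force: [-0.3, 0.9, -1.3]
gripper_width: 0.557
pos [0.4953 0.2948 0.0802] xaxis yaw deg -92.35 z [-0.003 -0.001 -1.   ] F [-1.2 -0.7 -1.1] w 0.56 j [0.41 0.08 1.85 0.   1.22 2.02] t 8.48
delta tool cm [28.46 -7.54 -1.97]
```

View pics/w4.png

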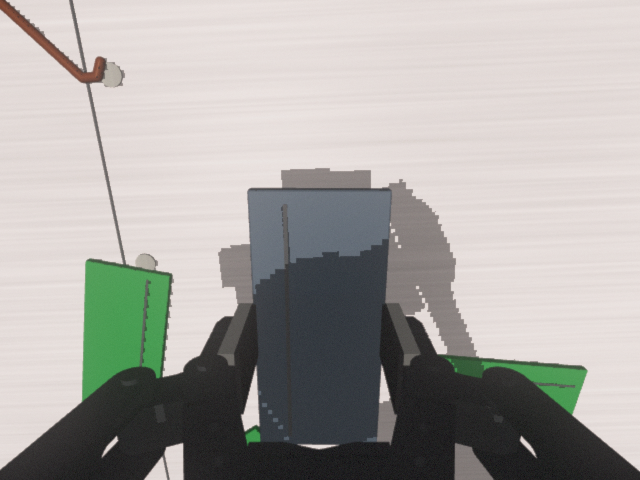

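View pics/s4.png

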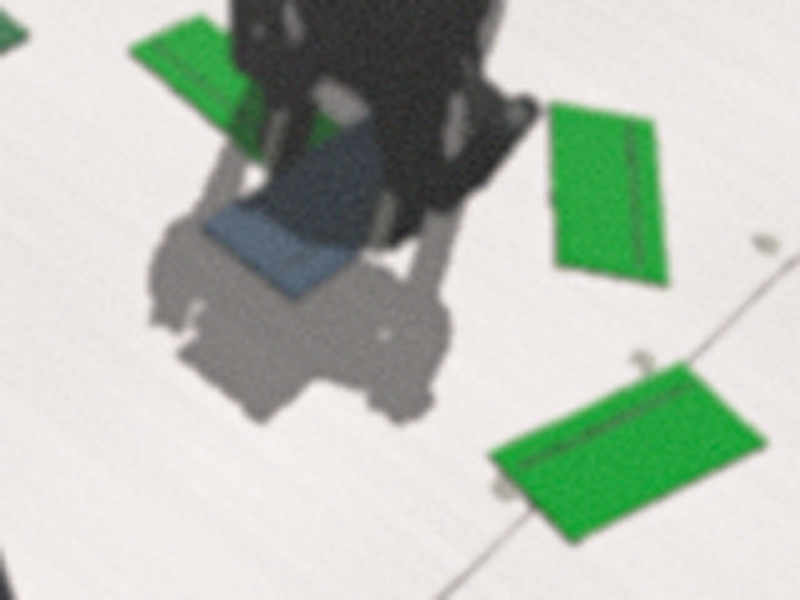

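```bash
python3 -m crank '[[2,-0.5,0,0],[3,-0.8,0,0],[3.5,-1,0,0.35],[3.5,-1,0,0],[3.5,-1,0,0],[3.5,-1,0,0],[3.3,-0.7,0,0],[2.5,-0.5,0,0],[2,0,0,0],[0,0,0,0]]';python3 -m crank '[[0,0,0,0],[0,0,0,0]]'; python3 - <<'E'
from h import *
from d import delta
grab('wrist','w5.png');f=grab('scene');cv2.imwrite('pics/s5.png',cv2.resize(f['img'][170:320,190:400,::-1],None,fx=3.8,fy=3.8,interpolation=cv2.INTER_CUBIC));delta([.559,.0154,.0126])
E
```

```text
time: 9.32
tool_pos: [0.5424, 0.0205, 0.08]
tool_rot: [-0.002, -0.678, 0.735, 0.001]
contact_force: [0.6, 0.9, -1.2]
gripper_width: 0.561
time: 9.48
tool_pos: [0.5427, 0.0242, 0.0806]
tool_rot: [-0.001, -0.679, 0.734, 0.001]
contact_force: [0.7, -0.1, -0.8]
gripper_width: 0.556
pos [0.5431 0.0247 0.0811] xaxis yaw deg -94.38 z [-0.001  0.    -1.   ] F [-0.1 -0.9 -0.9] w 0.558 j [-0.09  0.    1.93  0.    1.21  1.56] t 9.58
delta tool cm [ 0.81 -1.67  6.85]
```

View pics/w5.png

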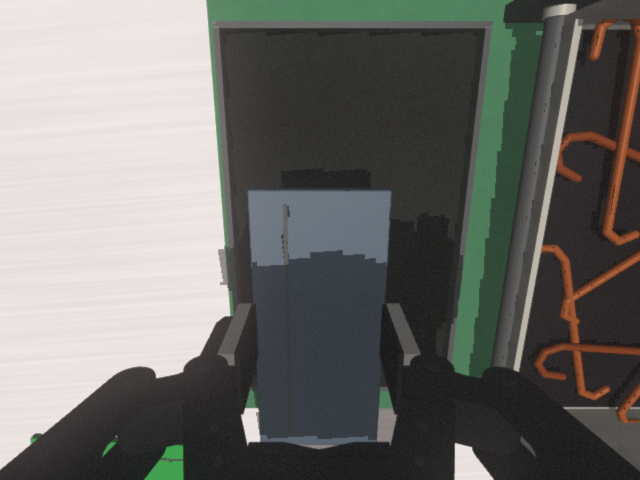

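View pics/s5.png

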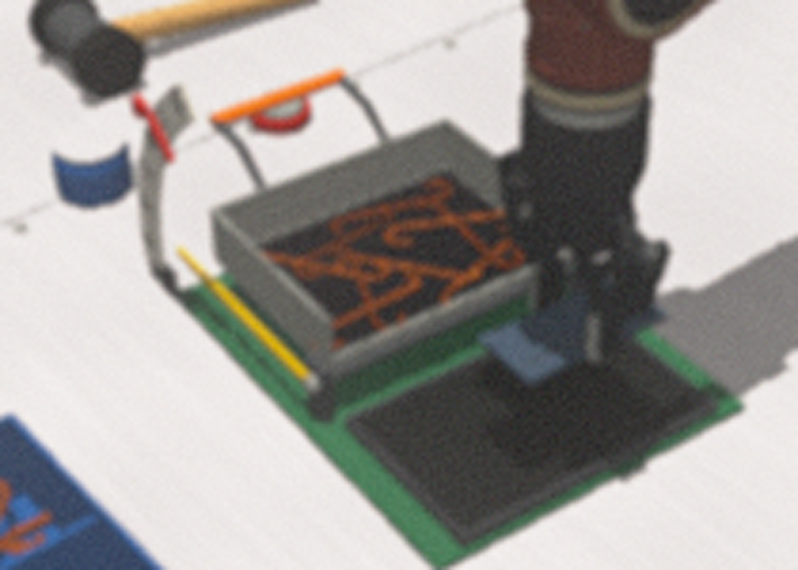

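Wrist view: the plate is held level. The tray's far wall corners are at about (219,26) and (490,24). I'll cross-check the tray position.

```bash
python3 - <<'E'
from h import *
w=grab('wrist')
a=onz(w,217,24,.015);b=onz(w,491,22,.015);print(a,b,np.linalg.norm(a-b))
y=np.radians(-4.3);ex=np.array([np.cos(y),np.sin(y),0])
print('centre est',(a+b)/2-.103*ex, np.degrees(np.arctan2(*(a-b)[:2])))
E
```

```text
[0.66546576 0.06291959 0.015     ] [ 0.65652513 -0.06413227  0.015     ] 0.12736604720055844
centre est [0.55828538 0.00711647 0.015     ] 4.025265901068568
```

```bash
python3 -m crank '[[0.5,-0.8,0,0],[0.5,-0.7,1,0],[0,0,2,0],[0,0,2,0],[0,0,1,0],[0,0,0,0],[0,0,0,0]]';python3 d.py .558 .0133 .0126
```

```text
time: 10.22
tool_pos: [0.5576, 0.0128, 0.0215]
tool_rot: [-0.0, -0.679, 0.734, 0.0]
contact_force: [-0.1, -0.9, -0.3]
gripper_width: 0.558
pos [0.5576 0.0128 0.0215] xaxis yaw deg -94.43 z [-0.001  0.    -1.   ] F [-0.1 -0.9 -0.3] w 0.558 j [-0.11  0.12  1.92  0.    1.1   1.54] t 10.22
delta tool cm [-0.06 -0.04  0.89]
```

```bash
python3 -m crank '[[0,0,0.7,0],[0,0,0.5,0],[0,0,0.2,0],[0,0,0,0],[0,0,0,0]]';python3 -m crank '[[0,0,0.15,0],[0,0,0,0],[0,0,0,0]]';python3 -m crank '[[0,0,0.15,0],[0,0,0,0],[0,0,0,0]]'
```

```text
time: 10.63
tool_pos: [0.5578, 0.0126, 0.008]
tool_rot: [0.0, -0.679, 0.734, -0.0]
contact_force: [0.1, 0.4, -1.1]
gripper_width: 0.561
time: 10.88
tool_pos: [0.5578, 0.0125, 0.0064]
tool_rot: [0.0, -0.679, 0.734, -0.0]
contact_force: [0.5, -0.5, -1.3]
gripper_width: 0.557
time: 11.13
tool_pos: [0.5577, 0.0126, 0.0047]
tool_rot: [-0.0, -0.679, 0.734, 0.0]
contact_force: [0.7, 0.8, -1.3]
gripper_width: 0.555
```

```bash
python3 -m crank '[[0,0,0.1,0],[0,0,0,0],[0,0,0,0]]';python3 -m crank '[[0,0,0.1,0],[0,0,0,0],[0,0,0,0]]';python3 -m crank '[[0,0,0.1,0],[0,0,0,0],[0,0,0,0]]'
```

```text
time: 11.38
tool_pos: [0.5577, 0.0126, 0.0037]
tool_rot: [-0.0, -0.679, 0.734, 0.0]
contact_force: [-0.1, 0.3, -0.7]
gripper_width: 0.556
time: 11.63
tool_pos: [0.5577, 0.0126, 0.0027]
tool_rot: [-0.0, -0.679, 0.734, 0.0]
contact_force: [0.0, 0.4, -0.4]
gripper_width: 0.558
time: 11.88
tool_pos: [0.5578, 0.0126, 0.0026]
tool_rot: [-0.0, -0.679, 0.734, 0.0]
contact_force: [-3.4, 0.2, 5.0]
gripper_width: 0.557
```

Contact with the floor is at 2.6 mm, as predicted. Now release: open a little and rise.

```bash
python3 -m crank '[[0,0,0,0],[0,0,0,0],[0,0,0,0],[0,0,0,0],[0,0,0,0]]' 0.75;python3 -m crank '[[0,0,-0.3,0],[0,0,-1,0],[0,0,-2,0],[0,0,-3,0],[0,0,-3,0],[0,0,-3,0],[0,0,-3,0],[0,0,0,0],[0,0,0,0]]'; python3 - <<'E'
from h import *
from d import delta
w=grab('wrist','w6.png');f=grab('scene');cv2.imwrite('pics/s6.png',cv2.resize(f['img'][170:320,190:400,::-1],None,fx=3.8,fy=3.8,interpolation=cv2.INTER_CUBIC));delta([.536,-.299,.2])
E
```

```text
time: 12.3
tool_pos: [0.5578, 0.0125, 0.0017]
tool_rot: [0.0, -0.679, 0.734, -0.0]
contact_force: [-0.2, -0.1, -0.5]
gripper_width: 0.752
time: 13.05
tool_pos: [0.5596, 0.0124, 0.1587]
tool_rot: [0.002, -0.679, 0.734, -0.002]
contact_force: [0.2, 0.1, -1.0]
gripper_width: 0.751
pos [0.5573 0.0126 0.1545] xaxis yaw deg -94.46 z [-0.001  0.    -1.   ] F [-0.3  0.6 -1.3] w 0.745 j [-0.11 -0.05  1.84 -0.    1.35  1.54] t 13.15
delta tool cm [31.23 -0.3  -4.55]
```

View pics/w6.png

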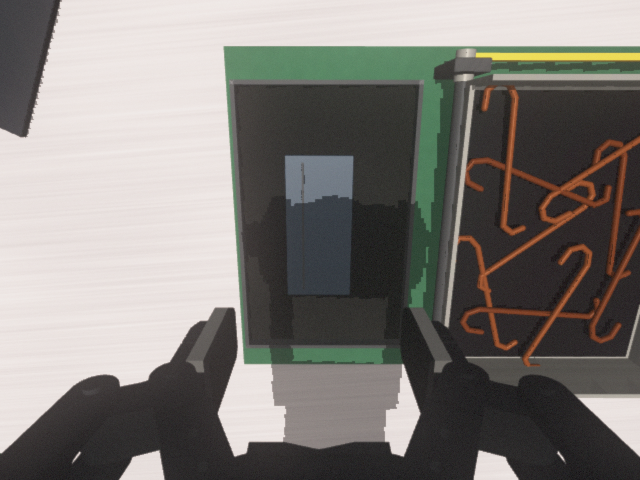

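View pics/s6.png

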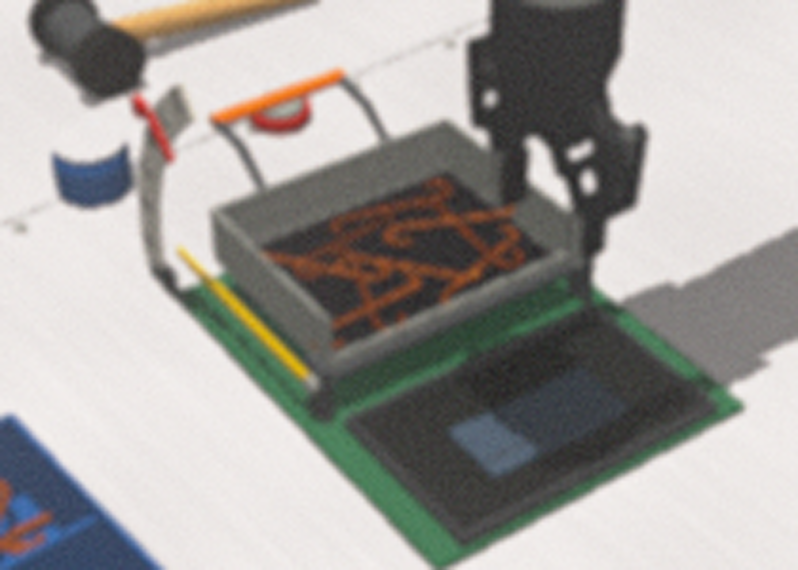

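The zinc lies flat in the tray, released, at wrist pixels (286–353, 155–295). Next: go above the handle.

```bash
python3 -m crank '[[1,0,-2.5,0],[3,0,-2,0],[3.5,0,0,0],[3.5,0,0,0],[3.5,0,0,0],[3.5,0,0,0],[3.5,0,0,0],[3.5,0,0,0],[3.5,0,0,0],[2.2,0,0,0]]'  0.75;python3 -m crank '[[0,0,0,0],[0,0,0,0],[0,0,0,0]]'; python3 - <<'E'
from h import *
from d import delta
w=grab('wrist','w7.png');delta([.536,-.299,.2])
print(proj(w,(.536,-.299,.095)))
E
```

```text
time: 13.98
tool_pos: [0.5322, -0.2959, 0.1973]
tool_rot: [-0.001, -0.678, 0.735, 0.002]
contact_force: [-0.2, 0.1, 0.0]
gripper_width: 0.753
time: 14.23
tool_pos: [0.5333, -0.2925, 0.1981]
tool_rot: [-0.0, -0.679, 0.734, 0.002]
contact_force: [0.4, 0.6, -0.0]
gripper_width: 0.745
pos [ 0.5336 -0.2921  0.1985] xaxis yaw deg -94.4 z [-0.002  0.002 -1.   ] F [-0.7 -0.7 -0.3] w 0.749 j [-0.62  0.04  1.68  0.    1.42  1.02] t 14.28
delta tool cm [ 0.67 -0.29 -0.15]
[329.00822777 238.47587809]
```

View pics/w7.png

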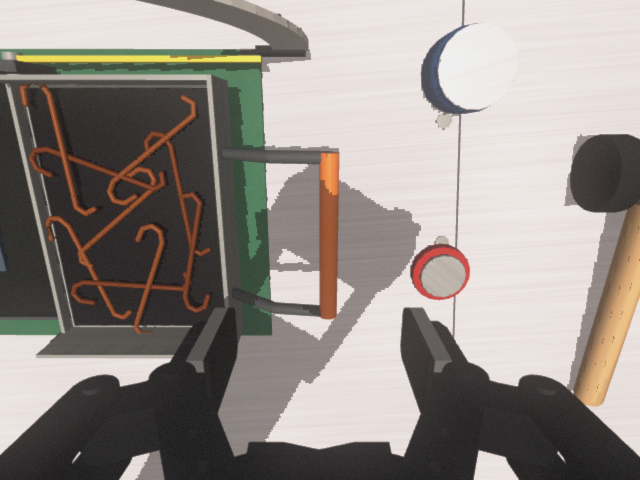

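Handle bar ends in the wrist view: (329,152) and (328,318), so the centre matches the projected point (329,238). I'll take one raised look at the mark from here before grasping.

```bash
python3 -m crank '[[0,-1,-3,0],[0,-2,-3,0],[0,-2,-3,0],[0,-2,-2,0],[0,0,0,0],[0,0,0,0],[0,0,0,0],[0,0,0,0]]'; python3 - <<'E'
from h import *
w=grab('wrist','w8.png')
E
```

```text
time: 14.95
tool_pos: [0.6025, -0.2978, 0.3073]
tool_rot: [-0.001, -0.679, 0.734, 0.002]
contact_force: [0.3, 0.3, 0.0]
gripper_width: 0.751
```

View pics/w8.png

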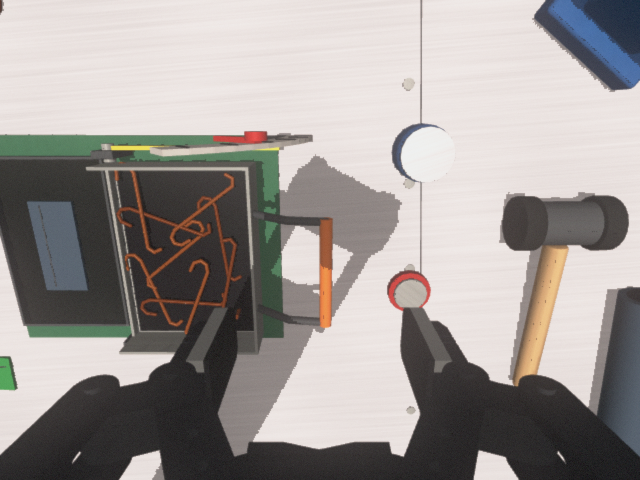

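```bash
python3 - <<'E'
from h import *
w=grab('wrist');g=grab('scene');f=grab('top')
cv2.imwrite('pics/w8c.png',cv2.resize(w['img'][110:180,140:320,::-1],None,fx=4.4,fy=4.4,interpolation=cv2.INTER_CUBIC))
cv2.imwrite('pics/s8c.png',cv2.resize(g['img'][190:250,215:275,::-1],None,fx=9.5,fy=9.5,interpolation=cv2.INTER_CUBIC))
y=np.radians(-4.3);ex=np.array([np.cos(y),np.sin(y),0]);ey=np.array([-np.sin(y),np.cos(y),0]);ez=np.array([0,0,1.])
tray=np.array([.5585,.0073,.005]);hinge=tray-.085*ey;hinge[2]=.035
def rep(n,P,e):
    q=P-hinge;print(n,np.round(P,4),'gap',round(e,4),'x',round(q@ex,4),'r',round(np.hypot(q@ey,q@ez),4),'ang',round(np.arctan2(q@ez,-(q@ey)),3))
rep('inner',*tri(w,(215,139),g,(235,211.5)))
rep('knob ws',*tri(w,(256,136),g,(226.8,196.8)))
rep('knob wt',*tri(w,(256,136),f,(399.7,176.6)))
rep('knob ts',*tri(f,(399.7,176.6),g,(226.8,196.8)))
for a in(.55,.6,.65,.7):
  P=hinge+.114*ex+.175*(-ey*np.cos(a)+ez*np.sin(a));print(a,P,proj(w,P),proj(g,P),proj(f,P))
E
```

```text
inner [ 0.6701 -0.2245  0.1386] gap 0.0005 x 0.1286 r 0.1724 ang 0.645
knob ws [ 0.6698 -0.2592  0.1642] gap 0.0015 x 0.131 r 0.2155 ang 0.643
knob wt [ 0.6707 -0.2587  0.1607] gap 0.0007 x 0.1318 r 0.213 ang 0.632
knob ts [ 0.6697 -0.2578  0.165 ] gap 0.0001 x 0.1308 r 0.2148 ang 0.65
0.55 [ 0.6546197  -0.23478015  0.12647027] [234.81277231 156.72866194] [238.48339032 211.49617146] [387.96149097 186.18853969]
0.6 [ 0.65497646 -0.23003548  0.13381243] [226.79954194 157.69222113] [239.15684637 209.9348629 ] [386.54473093 185.25679337]
0.65 [ 0.65536028 -0.22493082  0.14090762] [218.02013164 158.66760234] [239.91924574 208.50199631] [384.95357821 184.32451027]
0.7 [ 0.65577021 -0.21947893  0.1477381 ] [208.46657396 159.65067756] [240.77053611 207.20344998] [383.19003663 183.39461931]
```

View pics/w8c.png

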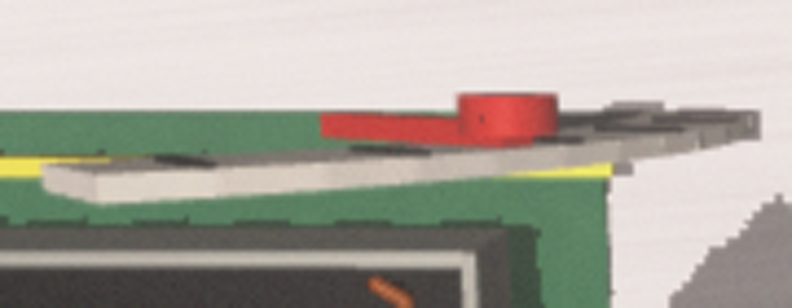

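View pics/s8c.png

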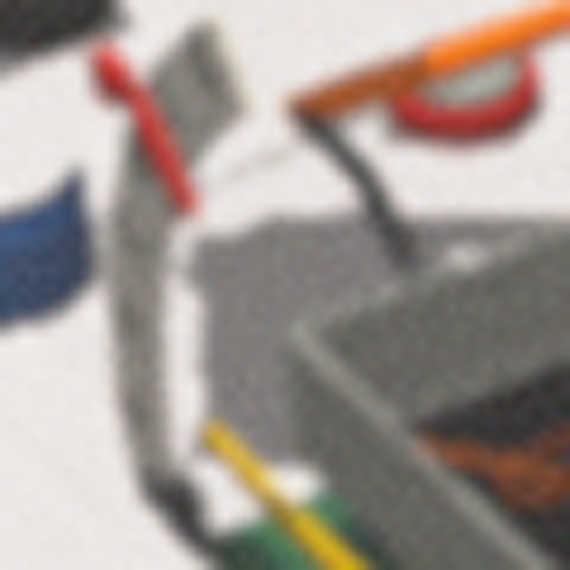

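All readings put the mark at 0.645 rad (±0.01). Returning above the handle and descending.

```bash
python3 d.py .536 -.299 .2; python3 -m crank '[[0,2,2,0],[0.1,3,3,0],[0.1,1.6,3,0],[0,0,2.7,0],[0,0,0,0],[0,0,0,0],[0,0,0,0]]'; python3 d.py .536 -.299 .078
```

```text
pos [ 0.6029 -0.2987  0.3085] xaxis yaw deg -94.47 z [-0.002  0.001 -1.   ] F [-0.2  0.3 -0.3] w 0.752 j [-0.57  0.13  1.4  -0.    1.61  1.08] t 15.15
delta tool cm [ 0.56  6.64 10.86]
time: 15.73
tool_pos: [0.5391, -0.2964, 0.2052]
tool_rot: [0.0, -0.679, 0.734, -0.001]
contact_force: [0.6, 0.2, 1.1]
gripper_width: 0.752
pos [ 0.5391 -0.2964  0.2052] xaxis yaw deg -94.45 z [ 0.002 -0.001 -1.   ] F [0.6 0.2 1.1] w 0.752 j [-0.62  0.05  1.66  0.    1.43  1.02] t 15.73
delta tool cm [ 0.27  0.32 12.72]
```

```bash
python3 -m crank '[[0.3,0.2,2,0],[0,0,3,0],[0,0,3,0],[0,0,2.5,0],[0,0,1.5,0],[0,0,0.5,0],[0,0,0,0],[0,0,0,0],[0,0,0,0]]'; python3 - <<'E'
from h import *
from d import delta
w=grab('wrist','w9.png');delta([.536,-.299,.078])
E
```

```text
time: 16.48
tool_pos: [0.5378, -0.2998, 0.0813]
tool_rot: [0.0, -0.679, 0.734, -0.002]
contact_force: [0.3, 0.4, 0.4]
gripper_width: 0.746
pos [ 0.5377 -0.2997  0.0811] xaxis yaw deg -94.45 z [ 0.004 -0.003 -1.   ] F [0.5 0.6 0.2] w 0.752 j [-0.63  0.16  1.76  0.    1.22  1.02] t 16.53
delta tool cm [-0.06  0.17  0.31]
```

View pics/w9.png

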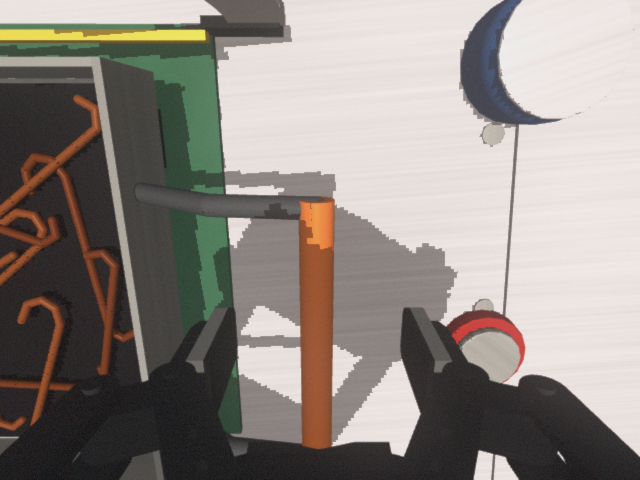

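The bar (centre column 317) lies midway between the pads. Closing on it.

```bash
python3 -m crank '[[0,0,0.4,0],[0,0,0,0],[0,0,0,0]]'; python3 -m crank '[[0,0,0,0],[0,0,0,0],[0,0,0,0],[0,0,0,0],[0,0,0,0],[0,0,0,0],[0,0,0,0],[0,0,0,0],[0,0,0,0],[0,0,0,0]]' 0; python3 - <<'E'
from h import *
from d import delta
w=grab('wrist','w10.png');delta(None)
E
```

```text
time: 16.78
tool_pos: [0.5361, -0.2987, 0.0746]
tool_rot: [0.0, -0.679, 0.734, -0.0]
contact_force: [-0.6, -0.1, 0.4]
gripper_width: 0.753
time: 17.62
tool_pos: [0.536, -0.2988, 0.0745]
tool_rot: [-0.0, -0.679, 0.734, -0.0]
contact_force: [-0.7, -0.4, 1.3]
gripper_width: 0.119
pos [ 0.536  -0.2988  0.0745] xaxis yaw deg -94.46 z [-0. -0. -1.] F [-1.3 -0.1  0.9] w 0.113 j [-0.63  0.17  1.76 -0.    1.21  1.02] t 17.67
```

View pics/w10.png

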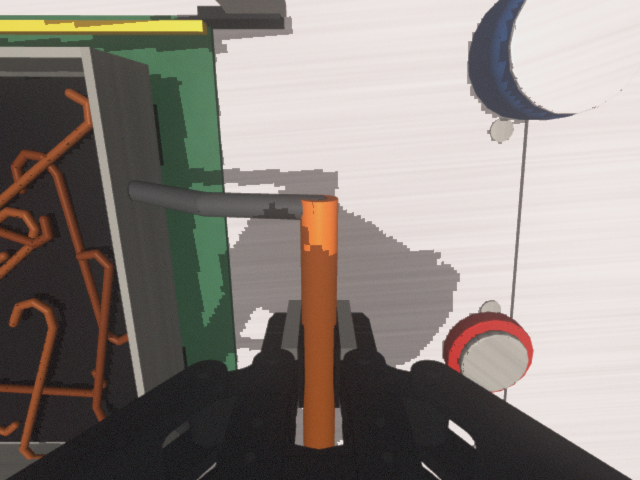

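The bar is gripped (opening 0.113, about 12 mm). Now lifting along the arc (radius 230 mm), starting slowly.

```bash
python3 -m crank '[[-0.08,0,-0.27,0],[-0.16,0,-0.55,0],[-0.18,0,-0.54,0],[-0.20,0,-0.54,0],[-0.21,0,-0.53,0],[-0.22,0,-0.53,0],[-0.24,0,-0.52,0],[0,0,0,0],[0,0,0,0]]'; python3 - <<'E'
from h import *
from d import delta
w=grab('scene','s11.png');delta(None)
s=manip.state();p=s['tool_pos'];print('theta est',np.arctan2(p[2]+.0205-.035,.0+(-.0775-p[1])/np.cos(np.radians(4.3)))-.264)
E
```

```text
time: 18.42
tool_pos: [0.537, -0.2863, 0.1102]
tool_rot: [-0.0, -0.679, 0.734, -0.001]
contact_force: [-2.6, -6.4, -0.1]
gripper_width: 0.116
pos [ 0.537  -0.2864  0.11  ] xaxis yaw deg -94.46 z [ 0.    -0.001 -1.   ] F [-1.5 -5.4 -0. ] w 0.117 j [-0.61  0.12  1.75 -0.    1.27  1.04] t 18.47
theta est 0.16393138471194624
```

View pics/s11.png

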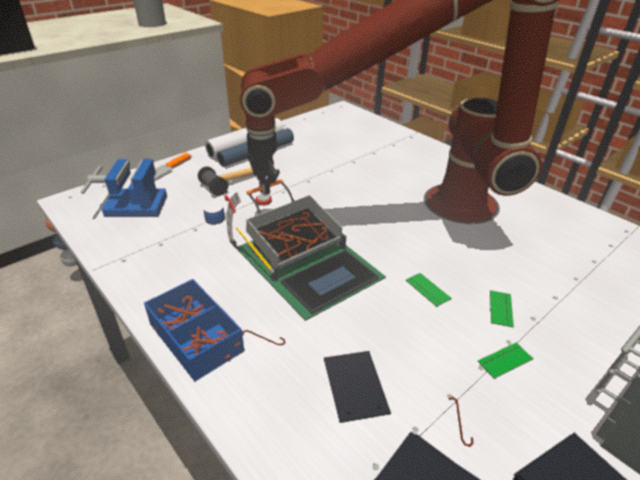

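```bash
python3 -m crank '[[-0.25,0,-0.52,0],[-0.52,0,-1.03,0],[-0.56,0,-1.0,0],[-0.62,0,-0.97,0],[-0.66,0,-0.94,0],[-0.71,0,-0.9,0],[-0.37,0,-0.45,0],[0,0,0,0],[0,0,0,0]]'; python3 - <<'E'
from h import *
from d import delta
g=grab('scene');w=grab('wrist','w12.png');delta(None)
cv2.imwrite('pics/s12.png',cv2.resize(g['img'][170:270,200:340,::-1],None,fx=5.6,fy=5.6,interpolation=cv2.INTER_CUBIC))
s=manip.state();p=s['tool_pos'];print('theta est',np.arctan2(p[2]+.0205-.035,.0+(-.0775-p[1])/np.cos(np.radians(4.3)))-.264)
E
```

```text
time: 19.22
tool_pos: [0.5399, -0.2497, 0.1688]
tool_rot: [-0.001, -0.679, 0.734, -0.001]
contact_force: [-2.5, -6.8, 2.3]
gripper_width: 0.118
pos [ 0.5399 -0.2499  0.1686] xaxis yaw deg -94.47 z [ 0.    -0.002 -1.   ] F [-3.  -6.6  3. ] w 0.115 j [-0.56  0.03  1.75 -0.    1.37  1.09] t 19.32
theta est 0.46397625458403935
```

View pics/s12.png

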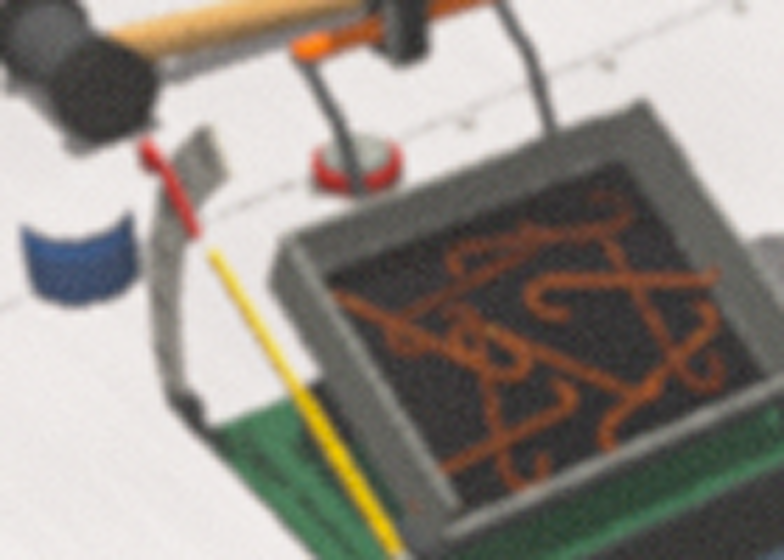

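View pics/w12.png

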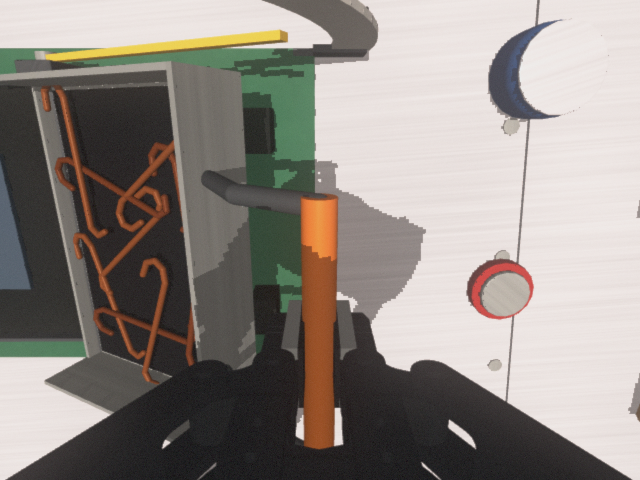

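The bin is at about 0.46 rad, with the pointer tip at scene (238,214.6) where predicted. Going on to 0.645.

```bash
python3 -m crank '[[-0.28,0,-0.31,0],[-0.28,0,-0.3,0],[-0.60,0,-0.60,0],[-0.61,0,-0.57,0],[-0.61,0,-0.54,0],[-0.33,0,-0.27,0],[-0.32,0,-0.26,0],[0,0,0,0],[0,0,0,0],[0,0,0,0]]'; cat > chk.py <<'E'
from h import *
from d import delta
import sys
n=sys.argv[1]
g=grab('scene');f=grab('top');w=grab('wrist',f'w{n}.png');delta(None)
a=cv2.resize(g['img'][180:260,210:270,::-1],None,fx=6.5,fy=6.5,interpolation=cv2.INTER_CUBIC)
b=cv2.resize(f['img'][160:210,360:420,::-1],None,fx=6.5,fy=6.5,interpolation=cv2.INTER_CUBIC)
c=np.zeros((520,790,3),'uint8');c[:a.shape[0],:a.shape[1]]=a;c[:b.shape[0],400:400+b.shape[1]]=b;cv2.imwrite(f'pics/sc{n}.png',c)
y=np.radians(-4.3);ex=np.array([np.cos(y),np.sin(y),0]);ey=np.array([-np.sin(y),np.cos(y),0]);ez=np.array([0,0,1.])
tray=np.array([.5585,.0073,.005]);hinge=tray-.085*ey;hinge[2]=.035
p=manip.state()['tool_pos']+[0,0,.0205]-hinge
print('theta est',np.arctan2(p[2],-(p@ey))-.264,'r',np.hypot(p[2],p@ey))
for nm,F,box in(('scene',g,(215,190,300,280)),('top',f,(320,170,410,205))):
    x0,y0,x1,y1=box;m=cv2.inRange(cv2.cvtColor(F['img'][y0:y1,x0:x1],cv2.COLOR_RGB2HSV),(20,100,90),(35,255,255));ys,xs=np.where(m)
    i=ys.argmin() if nm=='scene' else xs.argmax();print(nm,'tip',xs[i]+x0,ys[i]+y0)
for t in (.6,.625,.645,.665):
  P=hinge+.114*ex+.175*(-ey*np.cos(t)+ez*np.sin(t));print(t,proj(g,P).round(1),proj(f,P).round(1),proj(w,P).round(1))
E
python3 chk.py 13
```

```text
time: 20.15
tool_pos: [0.5423, -0.2203, 0.1978]
tool_rot: [-0.001, -0.679, 0.734, -0.002]
contact_force: [-2.9, -7.7, 5.2]
gripper_width: 0.123
pos [ 0.5423 -0.2203  0.1978] xaxis yaw deg -94.48 z [ 0.001 -0.004 -1.   ] F [-2.9 -7.1  5.8] w 0.119 j [-0.51 -0.02  1.74 -0.    1.42  1.14] t 20.3
theta est 0.6435484474813985 r 0.23255550720269363
scene tip 240 209
top tip 373 185
0.6 [239.2 209.9] [386.5 185.3] [320.5  37.9]
0.625 [239.5 209.2] [385.8 184.8] [315.   36.4]
0.645 [239.8 208.6] [385.1 184.4] [310.4  35.2]
0.665 [240.2 208.1] [384.4 184. ] [305.5  34. ]
```

View pics/sc13.png

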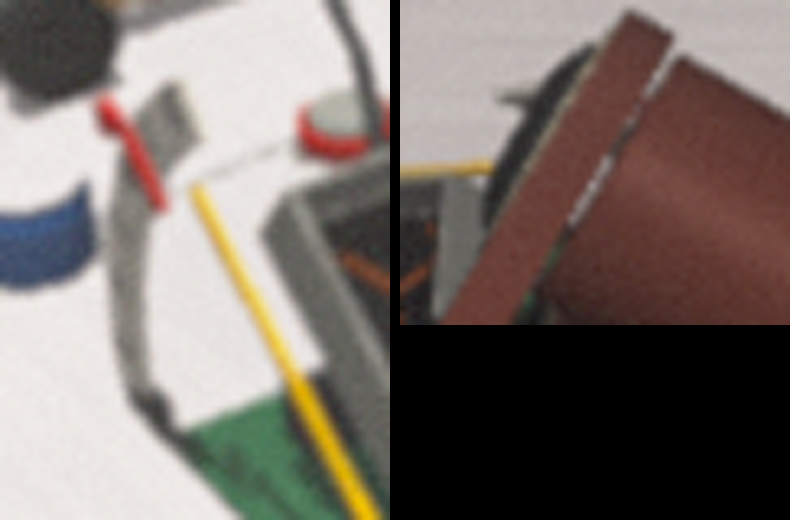

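View pics/w13.png

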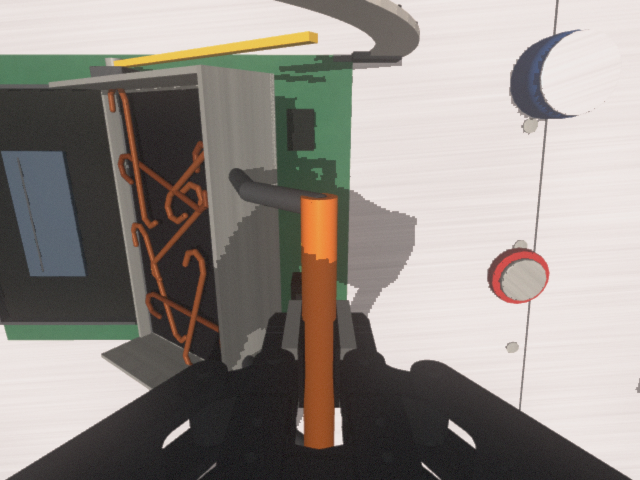

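```bash
python3 - <<'E'
from h import *
w=grab('wrist');g=grab('scene')
y=np.radians(-4.3);ex=np.array([np.cos(y),np.sin(y),0]);ey=np.array([-np.sin(y),np.cos(y),0]);ez=np.array([0,0,1.])
tray=np.array([.5585,.0073,.005]);hinge=tray-.085*ey;hinge[2]=.035
P,e=tri(w,(316,38),g,(240.3,208.9));q=P-hinge;print(P,e,q@ex,np.hypot(q@ey,q@ez),np.arctan2(q@ez,-(q@ey)))
P,e=tri(w,(316,38),g,(240.,209.4));q=P-hinge;print(P,e,q@ex,np.hypot(q@ey,q@ez),np.arctan2(q@ez,-(q@ey)))
# pointer line direction from two wrist pts in plane x=.114
for F,pts in((w,[(316,38),(118,65)]),(g,[(240.3,208.9),(256,237)])):
  Q=[]
  for p in pts:
    o,d=ray(F,*p);s=((hinge+.114*ex-o)@ex)/(d@ex);q=o+s*d-hinge;Q.append((-(q@ey),q@ez))
  print(np.round(Q,4),'slope',np.arctan2(Q[0][1]-Q[1][1],Q[0][0]-Q[1][0]),'tip ang',np.arctan2(Q[0][1],Q[0][0]))
E
```

```text
[ 0.65377132 -0.22747549  0.13779876] 0.0015122046891632675 0.11260630999521756 0.17528102831741352 0.6267057120028005
[ 0.65428154 -0.22768166  0.13637925] 0.0008621173266841164 0.11313055404788153 0.1745885065219294 0.6195580356793708
[[0.1424 0.0985]
 [0.0038 0.0013]] slope 0.6118760231144628 tip ang 0.6051735409195371
[[0.1374 0.1057]
 [0.0674 0.0612]] slope 0.5665105675879325 tip ang 0.655857780922795
```

Triangulated, the tip sits at 0.627 rad with r = 0.175, about 3 mm short of the mark. A small correction.

```bash
python3 -m crank '[[-0.12,0,-0.09,0],[-0.12,0,-0.09,0],[0,0,0,0],[0,0,0,0],[0,0,0,0],[0,0,0,0],[0,0,0,0]]'; python3 chk.py 14
```

```text
time: 20.98
tool_pos: [0.5424, -0.218, 0.1995]
tool_rot: [-0.001, -0.679, 0.734, -0.002]
contact_force: [-3.5, -7.0, 4.3]
gripper_width: 0.113
pos [ 0.5425 -0.218   0.1995] xaxis yaw deg -94.49 z [ 0.001 -0.004 -1.   ] F [-3.2 -7.5  4.9] w 0.117 j [-0.51 -0.02  1.74 -0.    1.42  1.14] t 21.13
theta est 0.6559634841915393 r 0.23258808205422407
scene tip 240 209
top tip 373 185
0.6 [239.2 209.9] [386.5 185.3] [325.2  38.6]
0.625 [239.5 209.2] [385.8 184.8] [319.9  37.1]
0.645 [239.8 208.6] [385.1 184.4] [315.4  36. ]
0.665 [240.2 208.1] [384.4 184. ] [310.6  34.8]
```

View pics/sc14.png

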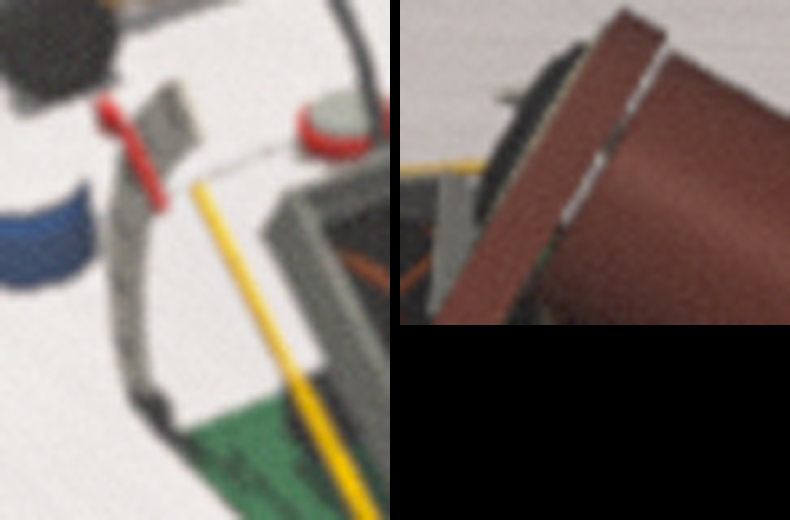

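View pics/w14.png

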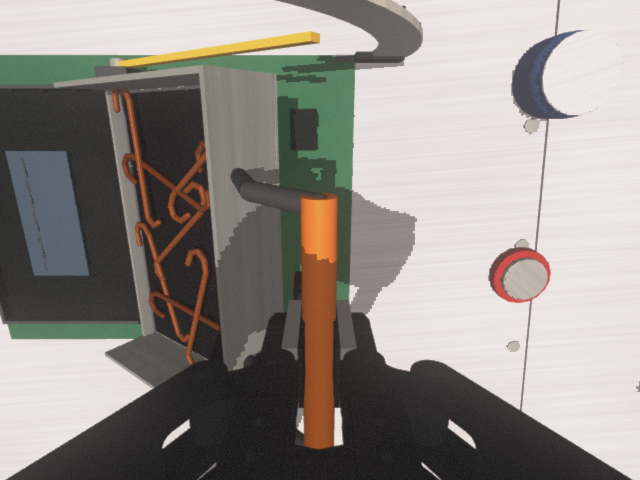

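The wrist tip at (318,38) gives about 0.635 rad and the TCP arc gives 0.656, against the mark at 0.645. Both are within about 2 mm. Hold briefly, then hand in.

```bash
python3 -m crank '[[0,0,0,0],[0,0,0,0],[0,0,0,0],[0,0,0,0],[0,0,0,0],[0,0,0,0]]'; python3 - <<'E'
from h import *
from d import delta
w=grab('wrist');m=cv2.inRange(cv2.cvtColor(w['img'],cv2.COLOR_RGB2HSV),(20,100,90),(35,255,255));ys,xs=np.where(m[20:80,90:360]);i=xs.argmax();print(xs[i]+90,ys[i]+20)
delta(None);print(manip.job_done())
E
```

```text
time: 21.63
tool_pos: [0.5425, -0.218, 0.1996]
tool_rot: [-0.001, -0.679, 0.734, -0.002]
contact_force: [-3.2, -7.3, 5.2]
gripper_width: 0.115
318 33
pos [ 0.5424 -0.218   0.1995] xaxis yaw deg -94.49 z [ 0.001 -0.004 -1.   ] F [-2.9 -6.6  4.4] w 0.118 j [-0.51 -0.02  1.74 -0.    1.42  1.14] t 21.68
the job is handed in; nothing more can be done
None
```

I laid the zinc offcut flat on the tray floor and let go of it. I then gripped the orange bar, raised the bin along its arc to the red mark, and handed the job in at 21.7 s with the gripper still holding it.

- **Zinc:** the last wrist picture shows it flat and near the middle of the tray, still where I laid it.
- **Pointer:** the estimates disagree slightly. The wrist view puts the bin at about 0.635 rad and the gripper position at about 0.656 rad, against 0.645 rad for the mark. Both are about 2 mm from the mark at the tip, within the 10 mm allowed. The mark itself read 0.632 to 0.650 rad. The top camera could not check the tip because the arm blocked it.
- **Hold:** the arm was still, with the bar between the fingers at opening 0.12. The outside force on the tool was steady at about 9 N, and I had no separate reading of the finger force on the bin.
- **Bystanders:** I did not measure them again at the end. In the pictures the mark, puck, tin and mallet looked unmoved, and nothing was touched apart from the zinc, the bar, the bench and the tray floor.

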